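# Walk the battery charger home into its bay

## Task

Walk the heavy battery charger (the wide black case with three round dials on the side facing the robot) forward along the table into its plywood bay, keeping it flat and pushing in turn on the two near corners, until it stands squarely back against the stop rail between the two end blocks. Never touch the dials, do not let it swing more than about 20 degrees off square to the rail, and leave the parts case beside it alone.

Things in the scene. Friction and masses are not known exactly. Their poses are not given: they have to be found in the camera images.
- charger: wide black case, 90 mm deep (x), 240 wide (y), 80 tall, about 2 kg, slides at some 12 N. Origin: centre of underside; x points forward to the bay. Near face at x = -45 mm: dials in the middle, a flat steel plate at each end (34 mm wide, centred at y = +100 and -100 mm, 7 to 73 mm up) to push on. Starts 70 to 110 mm short of the rail, up to 11 degrees off square and 12 mm off the bay's middle line
- dials: panel fixed on the charger's near side, 130 mm wide (y -65 to +65 mm), 10 to 70 mm up; its three round dials stand out 20 mm towards the robot. Origin: middle of the charger's near lower edge, axes as the charger's. Not to be touched
- bay_stop (a point): the bay: plywood stop rail fixed to the table, 348 mm long, 24 thick, 50 high, with an end block of that height at each end reaching 60 mm towards the robot; 300 mm clear between the blocks. The point lies at table height, mid-length on the rail's near face; x points forward into the rail, y along it. The charger is home with its far side against this face
- parts_case: bystander: smaller black case, 100 mm deep (x), 150 wide (y), 75 tall, wire handle on top to 94 mm, no dials; stands left or right of the charger. Origin: centre of underside

How it is judged:
By the outcome, as a careful person would: the job done as asked, in the order asked, and still so for the second after the job is handed in, with the robot touching nothing.
It also fails if it takes over 64 s, if anything falls off the work surface, if the arm or the gripper's body presses on something with over 40 N, if the wrist force passes 120 N, or if a joint passes its speed limit or range.

## Robot

A 7-joint arm with a two-finger parallel gripper is mounted at the origin on the work surface. World frame = base frame: x ahead of the robot, y to its left, z up, the work surface at z = 0. Lengths are in m, angles in rad, forces in N, time in s.
With the tool pointing down it reaches from about 0.425 to 0.825 m from the base axis. Payload 3.6 kg.
Tool frame: the origin (TCP) lies midway between the tips of the shut fingers; the grasp point (between the pads) lies 19 mm behind it; z points along the fingers, y is the line along which they close (so a half turn about z gives the same grasp; the last joint's range is limited). The gripper opens to 85 mm and grips with 20 to 120 N. Pads are 22 mm wide; open, the fingers measure 114 mm over their backs; the gripper's body (76 mm by 85 mm) begins 54 mm behind the grasp point. The pads swing forward as they close: fully open they stand 13 mm farther back than shut.
Start: joints at [1.312, 0.615, -0.013, 1.423, 0.008, 1.103, -0.04], TCP at [0.149, -0.633, 0.231] pointing down, gripper open.
Joint ranges: [-3.12, 3.12], [-0.3, 2.06], [-1.34, 1.32], [0.26, 2.42], [-1.36, 4.5], [0.01, 1.98], [-2.84, 2.84]. Speed limits (rad/s): [2.79, 2.79, 3.14, 3.14, 3.14, 3.14, 3.14].

## Interface

Orientations are given as a rotation vector (axis times angle).
In Python, from bench import robot, vision, order gives the robot as it stands.
- The arm moves only by the shell command python3 -m pendant 'ROWS' [OPENING] [FORCE]. ROWS is JSON, a list of rows, each a list of 2 entries, a list of its own where there are three numbers: the shift along the world's x, y, z scaled (see below), then the turn, a rotation vector about the world's x, y, z scaled (see below). In form: [[[dx, dy, dz], [wx, wy, wz]], ...]. A call has 1 to 12 rows; each row is the pose to reach, as a shift and turn from the pose commanded when the call began; what a row does not reach only later rows make up. The controller multiplies each number of a shift by 500 mm and each number of a turn by pi/4 rad. A row lasts 1/10 s, in which the tool goes at most 50 mm and 8.59 degrees, less where a joint would pass 70% of its speed; a pose out of reach is approached as far as the arm can. A call with a number of a shift or a turn outside -1 to 1 is refused whole. A call with a gripper value outside its range is refused whole. OPENING is the closure, from 0 (fully open) to 1 (shut), set as the call begins (- or left out, the last holds). The fingers move at their own pace and stop on an object; FORCE is the grip in N (left out, the last holds). Time passes only in rows, so rows that repeat a pose let the fingers close. It gives the time, the measured TCP pose, the force, the opening and the grip force at its end, in the units of the state.
- robot.get_obs(): the state, without advancing time (a new reading comes with each control period).
- vision.capture(name): name is "scene" or "top"; returns a dict with "image" (480x640x3 uint8, blue, green, red), "depth" (480x640 float32, m along the optical axis (not along the pixel's ray), 0 where there is no reading), "fx", "fy", "cx", "cy" (pixels), "k1" (the pictures are not rectified: a ray, as slopes to the right and down, at radius r is drawn at 1 + k1 r^2 times it, then the intrinsics apply), "R" (3x3) and "t" (3): a world point X has camera coordinates R X + t. Camera axes: x right, y down, z forward; pixel columns grow to the right and rows downward; lengths in m; the calibration is good to about 2 mm. A picture is of the moment at which its call begins.
- order.close_job(): hands the job in; it is judged then, once.
The state is a dict: "clock": time; "joint_positions": joint angles; "joint_vel": joint speeds; "joint_torque": joint torques, N m; "position": TCP position; "ee_rot": TCP orientation; "force": force on the tool from outside, world axes, zero at the start; "wrist_torque": the same for the moment, N m; "opening": finger opening in m; "gripper_force": force on a finger pad.
Only numpy, scipy, OpenCV 4.12 (cv2) and the standard library are available. Lean on these libraries where they do the work, as an engineer would, in place of code of your own. Each camera call takes 0.05 s, during which the arm holds its last target. There are 200 camera calls.

## Working session

There is one attempt and no reset: what is moved stays moved. The work goes in short steps, Python scripts to look and compute and a shell command to move; the robot and the scene stay as the last step left them, time stands still between calls to the robot, and variables do not carry over. Pictures are saved under pics/ and viewed, at most 10 in all, crops included, and the job is handed in when it is done.

```bash
mkdir -p pics; ls; python3 - <<'E'
from bench import robot,vision
import cv2,numpy as np
o=robot.get_obs();print(o)
for n in("scene","top"):
    c=vision.capture(n);cv2.imwrite(f"pics/{n}1.png",c["image"]);np.savez(f"{n}1.npz",**c)
    print(n,c["fx"],c["fy"],c["cx"],c["cy"],c["k1"],c["R"],c["t"],-np.array(c["R"]).T@c["t"])
E
```

```text
pics
{'clock': 0.0, 'joint_positions': array([ 1.31251348,  0.61591459, -0.01261395,  1.42494546,  0.00809009,
        1.10338466, -0.04036353]), 'joint_vel': array([-0.0003273 , -0.00057721, -0.00013777,  0.00032343,  0.00106188,
       -0.00016871,  0.00147902]), 'joint_torque': array([-3.30185212e-04, -4.69214559e+01,  2.58889943e-01, -1.71032739e+01,
        9.84510320e-03,  9.65724379e-03,  1.17722655e-05]), 'position': array([ 0.14914373, -0.63185481,  0.23012573]), 'ee_rot': array([-3.11793796e+00, -3.63121787e-01,  5.20428034e-04]), 'force': array([-0.04650047, -0.00648345,  0.7105523 ]), 'wrist_torque': array([ 0.03696176,  0.04025388, -0.00086456]), 'gripper_force': 0.0, 'opening': 0.08551540894224889}
scene 613.8864724767815 613.8864724767815 317.51443686351047 248.34123448042214 -0.1290699127322029 [[ 0.72819363  0.68528292 -0.01101595]
 [ 0.40620791 -0.44447787 -0.79839499]
 [-0.5520228   0.57691138 -0.60203329]] [-0.47053439 -0.23574036  1.3829267 ] [ 1.20180681 -0.58015835  0.63917061]
top 495.20631905768136 495.20631905768136 314.8759240821959 227.20785858383357 0.014990903513325231 [[ 0.03368252 -0.99941276  0.00629519]
 [-0.97087642 -0.0342144  -0.23712517]
 [ 0.2372013   0.00187512 -0.97145871]] [-0.04595111  0.64485012  0.68601746] [ 0.4648933  -0.02514733  0.8196371 ]
```

View pics/scene1.png

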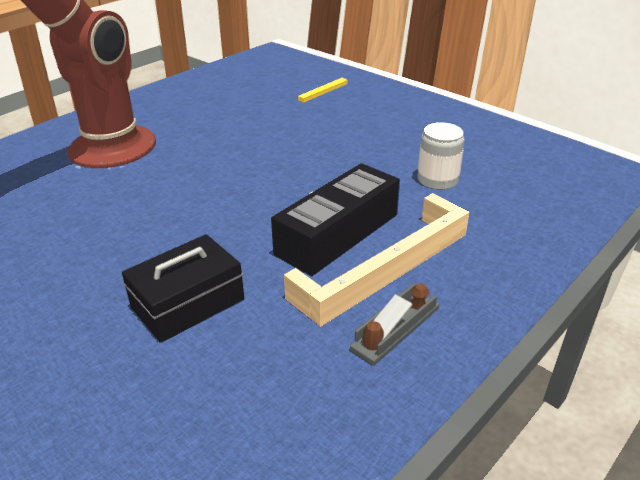

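View pics/top1.png

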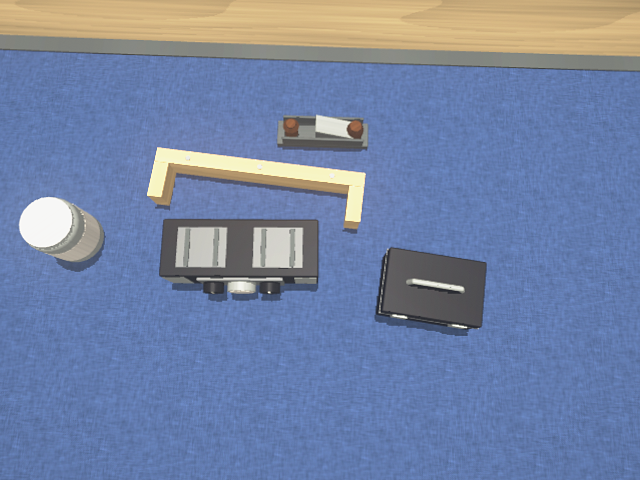

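The scene view shows the charger at about (335,215), the parts case at (185,285) and the rail at (390,260). In the top view the charger's lid spans (162–318, 219–277), the rail's top runs from (158,150) to (365,180), and the parts case is to the right at (433,288).

```bash
cat >h.py <<'E'
import cv2,numpy as np
def rays(c,px):
    K=np.array([[c["fx"],0,c["cx"]],[0,c["fy"],c["cy"]],[0,0,1.]])
    u=cv2.undistortPoints(np.float64(px).reshape(-1,1,2),K,np.array([float(c["k1"]),0,0,0])).reshape(-1,2)
    return np.c_[u,np.ones(len(u))]@np.array(c["R"]),-np.array(c["R"]).T@np.array(c["t"])
def plane(c,px,z):
    d,o=rays(c,px); return (o+d*((z-o[2])/d[:,2])[:,None])[:,:2]
def cloud(c):
    h,w=c["depth"].shape; g=np.stack(np.meshgrid(np.arange(w),np.arange(h)),-1).reshape(-1,2)
    d,o=rays(c,g); return (o+d*c["depth"].reshape(-1,1)).reshape(h,w,3)
def rect(p):
    (x,y),(a,b),t=cv2.minAreaRect(np.float32(p*1000)); 
    if a>b: a,b,t=b,a,t-90      # a = depth side along angle t
    t=(t+90)%180-90
    return np.round([x,y,a,b,t],2)
def measure(c):
    """lids on their height planes: charger, case; rail top frame. [x y depth width yaw] mm,deg"""
    P=cloud(c);z=P[...,2];out={}
    hsv=cv2.cvtColor(c["image"],cv2.COLOR_BGR2HSV)
    def blobs(m,amin):
        m=cv2.morphologyEx(m.astype(np.uint8),cv2.MORPH_OPEN,np.ones((3,3)))
        return [k for k in cv2.findContours(m,cv2.RETR_EXTERNAL,cv2.CHAIN_APPROX_NONE)[0] if cv2.contourArea(k)>amin]
    grey=hsv[...,1]<90
    for k in blobs((z>.068)&(z<.09)&grey&(c["depth"]>0),1500):
        m=np.zeros(z.shape,np.uint8);cv2.drawContours(m,[k],-1,1,-1)
        zm=np.median(z[m>0]); r=rect(plane(c,k.reshape(-1,2),zm)); print("lid z",round(zm,4),r)
    wood=(hsv[...,0]>10)&(hsv[...,0]<32)&(hsv[...,1]>50)&(z>.043)&(z<.058)&(P[...,0]<1)
    for k in blobs(wood,500):
        m=np.zeros(z.shape,np.uint8);cv2.drawContours(m,[k],-1,1,-1)
        zm=np.median(z[m>0]);r=rect(plane(c,k.reshape(-1,2),zm));print("rail z",round(zm,4),r)
        t=np.deg2rad(r[4]);X=np.array([np.cos(t),np.sin(t)]);
        if X[0]<0:X=-X
        Y=np.array([-X[1],X[0]]); q=r[:2]+0
        # overall rect depth = 24+60; stop face is 24 behind the far edge
        far=r[:2]+X*r[2]/2; print(" stop",np.round(far-24*X,1),"yaw",np.round(np.degrees(np.arctan2(X[1],X[0])),2))
E
python3 - <<'E'
from h import *
for n in("top1","scene1"):
    print(n);measure({k:v for k,v in np.load(n+".npz").items()})
E
```

```text
top1
lid z 0.0746 [ 561.37 -205.55   99.85  150.1    -7.09]
lid z 0.0799 [607.32  90.43  94.34 237.32   1.94]
rail z 0.0494 [746.39  24.22  25.74 251.27  -5.37]
 stop [735.3  25.3] yaw -5.37
scene1
lid z 0.0743 [ 568.94 -211.95  105.37  150.61   -7.12]
lid z 0.0791 [619.36  81.2   98.67 248.25   1.57]
rail z 0.0487 [723.96  26.13  88.83 265.42  -5.62]
 stop [744.3  24.1] yaw -5.62
```

```bash
sed -i 's/(z>.068)&(z<.09)/(z>lo)\&(z<lo+.012)/; s/    for k in blobs((z>lo/    for lo in (.0715,.0765):\n     for k in blobs((z>lo/; s/^        m=np.zeros(z.shape,np.uint8);cv2.drawContours(m,\[k\],-1,1,-1)$/&/; s/hsv\[...,1\]>50)/hsv[...,1]>25)/; s/hsv\[...,0\]<32/hsv[...,0]<40/' h.py
python3 - <<'E'
from h import *
for n in("top1","scene1"):
    c={k:v for k,v in np.load(n+".npz").items()}
    print(n);measure(c)
    hsv=cv2.cvtColor(c["image"],cv2.COLOR_BGR2HSV);P=cloud(c)
    if n=="top1":
        for u,v in [(158,152),(159,180),(200,162),(260,168),(340,178),(353,205)]: print(u,v,hsv[v,u],P[v,u].round(3))
        # hand-read corners of the rail top
        print(plane(c,[(158,149),(150,193),(168,196),(175,174),(346,186),(344,220),(357,223),(365,173)],.05).round(4))
E
```

```text
top1
lid z 0.0746 [ 561.48 -205.8    99.41  149.54   -7.18]
lid z 0.0799 [609.56  90.5   89.83 237.31   1.95]
lid z 0.08 [609.72  90.45  89.16 237.7    1.44]
rail z 0.0493 [721.33  74.47  85.3  347.09  -5.3 ]
 stop [739.9  72.7] yaw -5.3
158 152 [ 29  47 248] [0.771 0.239 0.052]
159 180 [ 28  55 247] [0.723 0.234 0.049]
200 162 [ 29  46 247] [0.757 0.169 0.05 ]
260 168 [ 34   8 231] [0.749 0.07  0.052]
340 178 [ 29  50 247] [ 0.737 -0.062  0.052]
353 205 [ 29  53 247] [ 0.693 -0.084  0.048]
[[ 0.777   0.2407]
 [ 0.7004  0.2453]
 [ 0.6964  0.2158]
 [ 0.7344  0.2083]
 [ 0.7239 -0.0721]
 [ 0.6664 -0.07  ]
 [ 0.6621 -0.0909]
 [ 0.7474 -0.1029]]
scene1
lid z 0.0744 [ 567.39 -211.15  101.88  149.32   -7.08]
lid z 0.0791 [617.82  82.69  95.71 244.93   2.04]
lid z 0.0793 [615.66  84.6   90.98 240.32   1.67]
rail z 0.0487 [727.51  69.57  89.47 352.56  -5.37]
 stop [748.2  67.6] yaw -5.37
```

```bash
python3 -m pendant '[[[0.6,0.56,0],[0,0,-0.413]],[[0.6,0.56,0],[0,0,-0.413]],[[0.6,0.56,0],[0,0,-0.413]],[[0.6,0.56,0],[0,0,-0.413]],[[0.6,0.56,0],[0,0,-0.413]],[[0.6,0.56,0],[0,0,-0.413]],[[0.6,0.56,0],[0,0,-0.413]],[[0.6,0.56,0],[0,0,-0.413]],[[0.6,0.56,0],[0,0,-0.413]],[[0.6,0.56,0],[0,0,-0.413]],[[0.6,0.56,0],[0,0,-0.413]]]' 1 20
python3 - <<'E'
from h import *
c=dict(np.load("top1.npz"));P=cloud(c)
p=P[222:275,165:316,2]; print("lid max z",np.percentile(p,[50,95,99,100]))
# plate corner pixels seen (near lower edge) & dial front
def frame(s,yaw):
    t=np.deg2rad(yaw);return np.array([[np.cos(t),-np.sin(t)],[np.sin(t),np.cos(t)]])
for n,o,y in(("top",(609.6,90.5),1.8),("scene",(616,84.6),1.8)):
    for q in((-45,100),(-45,-100)): print(n,q,np.array(o)+frame(0,y)@q)
E
```

```text
clock: 1.2
position: [0.4478, -0.3539, 0.2309]
ee_rot: [3.137, -0.148, -0.003]
force: [0.2, -0.7, -0.3]
opening: -0.0003
gripper_force: 0.0
lid max z [0.08006641 0.08260439 0.08409134 0.8196371 ]
top (-45, 100) [561.48112888 189.03717188]
top (-45, -100) [567.76328069 -10.8641402 ]
scene (-45, 100) [567.88112888 183.13717188]
scene (-45, -100) [574.16328069 -16.7641402 ]
```

```bash
python3 -m pendant '[[[0.08,0.9,0],[0,0,0]],[[0.08,0.9,0],[0,0,0]],[[0.08,0.9,0],[0,0,0]],[[0.08,0.9,0],[0,0,0]],[[0.08,0.9,0],[0,0,0]],[[0.08,0.9,0],[0,0,0]],[[0.08,0.9,0],[0,0,0]],[[0.08,0.9,0],[0,0,0]],[[0.08,0.9,0],[0,0,0]],[[0.08,0.9,0],[0,0,0]],[[0.08,0.9,0],[0,0,0]]]'
python3 -m pendant '[[[0.03,0.18,0],[0,0,0]],[[0.03,0.18,0],[0,0,0]],[[0.03,0.18,-0.1],[0,0,0]],[[0.03,0.18,-0.2],[0,0,0]],[[0.03,0.18,-0.3],[0,0,0]],[[0.03,0.18,-0.36],[0,0,0]],[[0.03,0.18,-0.4],[0,0,0]],[[0.03,0.18,-0.4],[0,0,0]]]'
python3 - <<'E'
from h import *
from bench import vision
c=vision.capture("top");cv2.imwrite("pics/top2.png",cv2.resize(c["image"][150:330,100:400],None,fx=2.5,fy=2.5))
E
```

```text
clock: 2.3
position: [0.4894, 0.0962, 0.2311]
ee_rot: [3.137, -0.146, -0.0]
force: [0.7, -0.7, -0.6]
opening: -0.0
gripper_force: 0.0
clock: 3.1
position: [0.5034, 0.1821, 0.0286]
ee_rot: [3.132, -0.154, -0.008]
force: [-0.6, -1.5, 0.1]
opening: 0.0
gripper_force: 0.0
```

View pics/top2.png

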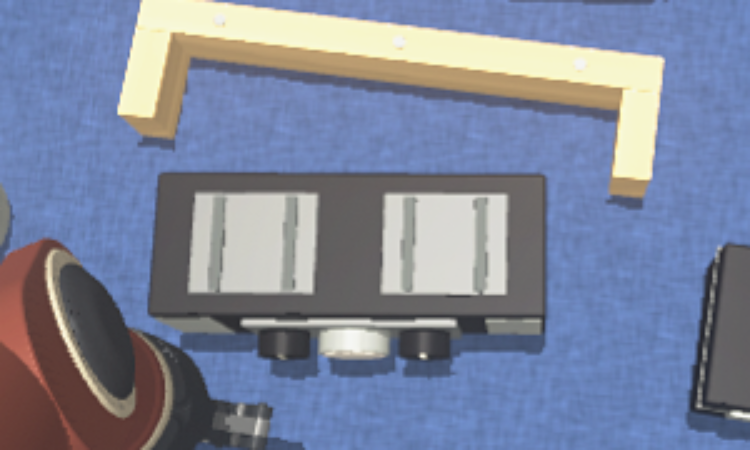

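The crop shows the fingertip at about (245,425), below the left plate, which spans (155–240, 325). The dials are at (283,345), (353,345) and (425,345). The right plate is at (515,325).

```bash
python3 - <<'E'
from h import *
c=dict(np.load("top1.npz"))
for z in(.03,.06,.09): print(z,plane(c,[(100+245/2.5,150+425/2.5),(100+213/2.5,320),(100+270/2.5,320)],z).round(3).tolist())
print(plane(c,[(162,277),(196,279),(295,283),(317,277)],.07).round(3).tolist())
c2=dict(np.load("scene1.npz"))
E
```

```text
0.03 [[0.502, 0.154], [0.501, 0.174], [0.502, 0.139]]
0.06 [[0.5, 0.147], [0.5, 0.167], [0.501, 0.132]]
0.09 [[0.499, 0.141], [0.498, 0.159], [0.499, 0.126]]
[[0.562, 0.205], [0.561, 0.154], [0.56, 0.003], [0.57, -0.03]]
```

```bash
python3 - <<'E'
from h import *
from bench import vision
for n in("top","scene"):
    c=vision.capture(n);P=cloud(c).reshape(-1,3)
    Q=P[(abs(P[:,0]-.503)<.048)&(abs(P[:,1]-.182)<.09)&(P[:,2]>.012)]
    print(n)
    for a in np.arange(.01,.2,.015):
        s=Q[(Q[:,2]>a)&(Q[:,2]<a+.015)]
        if len(s)>3: print(a.round(3),len(s),s.min(0).round(3)[:2],s.max(0).round(3)[:2])
cv2.imwrite("pics/sc2.png",cv2.resize(c["image"][80:300,150:450],None,fx=2.5,fy=2.5))
E
```

```text
top
0.025 22 [0.544 0.093] [0.546 0.146]
0.04 86 [0.493 0.093] [0.551 0.178]
0.055 77 [0.544 0.093] [0.551 0.142]
0.07 7 [0.487 0.154] [0.514 0.171]
0.085 18 [0.487 0.143] [0.513 0.162]
0.1 25 [0.487 0.138] [0.511 0.152]
0.115 245 [0.485 0.122] [0.512 0.144]
0.13 105 [0.489 0.133] [0.511 0.153]
0.145 62 [0.489 0.143] [0.511 0.15 ]
0.16 159 [0.467 0.146] [0.538 0.177]
0.175 175 [0.467 0.146] [0.536 0.18 ]
0.19 458 [0.467 0.146] [0.541 0.191]
scene
0.025 36 [0.499 0.171] [0.519 0.193]
0.04 98 [0.498 0.166] [0.519 0.194]
0.055 94 [0.498 0.167] [0.52  0.196]
0.07 181 [0.491 0.146] [0.524 0.218]
0.085 245 [0.487 0.133] [0.524 0.23 ]
0.1 314 [0.491 0.123] [0.526 0.24 ]
0.115 395 [0.487 0.119] [0.529 0.243]
0.13 321 [0.494 0.133] [0.529 0.219]
0.145 131 [0.493 0.14 ] [0.543 0.194]
0.16 303 [0.482 0.142] [0.547 0.205]
0.175 331 [0.483 0.142] [0.547 0.203]
0.19 418 [0.471 0.143] [0.546 0.216]
```

View pics/sc2.png

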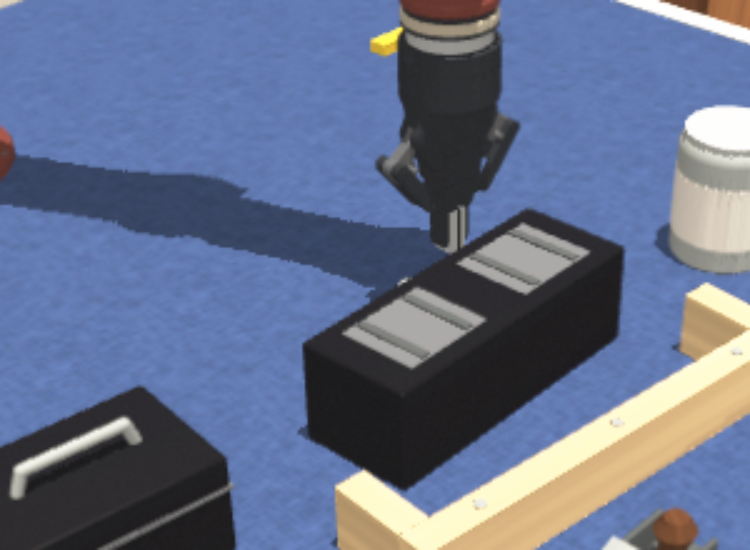

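The scene crop shows the fingertip at (453,235) behind the left end of the charger. The linkage only widens above the tip, at about z = 0.07 and up, so it clears the dials. First push goes on the left plate.

```bash
python3 -m pendant '[[[0.03,0.01,0.01],[0,0,0]],[[0.06,0.01,0.01],[0,0,0]],[[0.08,0.01,0.01],[0,0,0]],[[0.09,0.01,0.01],[0,0,0]],[[0.1,0.01,0.01],[0,0,0]],[[0.11,0.01,0.01],[0,0,0]],[[0.12,0.01,0.01],[0,0,0]],[[0.13,0.008,0.01],[0,0,0]]]'
cat > m.py <<'E'
from h import *
from bench import vision
for n in("top","scene"):
    print(n);measure(vision.capture(n))
E
python3 m.py
```

```text
clock: 4.05
position: [0.5632, 0.1936, 0.0351]
ee_rot: [-3.138, 0.14, 0.019]
force: [-7.5, 4.3, 0.2]
opening: 0.0002
gripper_force: 0.0
top
lid z 0.0746 [ 561.47 -205.77   99.44  149.71   -7.18]
lid z 0.08 [614.41  89.51  90.55 238.58  -2.89]
lid z 0.08 [614.91  89.43  89.53 238.46  -2.89]
rail z 0.0493 [721.38  74.48  85.17 347.01  -5.41]
 stop [739.9  72.7] yaw -5.41
scene
lid z 0.0744 [ 567.07 -211.04  101.21  149.21   -7.43]
lid z 0.0792 [619.38  82.13 105.17 244.7   -2.62]
lid z 0.0793 [613.73  85.33 107.95 240.72  -3.13]
rail z 0.0486 [727.72  69.52  90.05 352.81  -5.37]
 stop [748.7  67.6] yaw -5.37
```

```bash
python3 -m pendant '[[[0.012,-0.002,0],[0,0,0]],[[0.024,-0.004,0],[0,0,0]],[[0.036,-0.006,0],[0,0,0]],[[0.048,-0.008,0],[0,0,0]],[[0.06,-0.01,0],[0,0,0]],[[0.07,-0.012,0],[0,0,0]],[[0.07,-0.012,0],[0,0,0]]]'
python3 m.py
```

```text
clock: 4.85
position: [0.5984, 0.1882, 0.0356]
ee_rot: [-3.137, 0.141, 0.018]
force: [-7.5, 2.7, 1.4]
opening: -0.0002
gripper_force: 0.0
top
lid z 0.0746 [ 561.51 -205.94   99.47  149.36   -7.09]
lid z 0.08 [630.87  85.04  90.53 238.75 -14.39]
lid z 0.08 [631.39  84.96  89.48 238.61 -14.39]
rail z 0.0493 [721.6   74.47  85.09 347.11  -5.5 ]
 stop [740.1  72.7] yaw -5.5
scene
lid z 0.0744 [ 566.82 -211.11  100.89  149.25   -7.03]
lid z 0.0792 [634.88  78.52 107.84 243.22 -14.09]
lid z 0.0794 [628.18  81.58 110.86 240.09 -14.26]
rail z 0.0487 [727.46  69.5   89.44 352.78  -5.37]
 stop [748.1  67.6] yaw -5.37
```

```bash
python3 -m pendant '[[[-0.06,0.01,0],[0,0,0]],[[-0.14,0.01,0],[0,0,0]],[[-0.2,0,0],[0,0,0]],[[-0.2,-0.1,0],[0,0,0]],[[-0.2,-0.2,0],[0,0,0]],[[-0.2,-0.3,0],[0,0,0]],[[-0.2,-0.38,0],[0,0,0]],[[-0.2,-0.386,0],[0,0,0]],[[-0.2,-0.386,0],[0,0,0]]]'
python3 -m pendant '[[[0.03,0,0],[0,0,0]],[[0.06,0,0],[0,0,0]],[[0.075,0,0],[0,0,0]],[[0.085,0,0],[0,0,0]],[[0.095,0,0],[0,0,0]],[[0.105,0,0],[0,0,0]],[[0.115,0,0],[0,0,0]],[[0.125,-0.002,0],[0,0,0]],[[0.135,-0.003,0],[0,0,0]],[[0.145,-0.004,0],[0,0,0]]]'
python3 m.py
```

```text
clock: 5.85
position: [0.5043, -0.0094, 0.0366]
ee_rot: [3.137, -0.151, 0.001]
force: [0.3, -0.1, -0.1]
opening: -0.0002
gripper_force: 0.0
clock: 6.85
position: [0.5698, -0.0102, 0.0345]
ee_rot: [3.136, -0.146, -0.024]
force: [-8.0, -0.7, 0.8]
opening: 0.0001
gripper_force: 0.0
top
lid z 0.0746 [ 561.5  -205.76   99.54  149.54   -7.23]
lid z 0.0799 [645.26 134.33  90.82 138.32  -7.05]
lid z 0.0799 [645.72 134.38  89.5  137.78  -7.31]
rail z 0.0493 [721.46  74.48  85.31 347.1   -5.49]
 stop [740.   72.7] yaw -5.49
scene
lid z 0.0744 [ 567.   -211.08  100.97  149.36   -7.16]
lid z 0.0791 [644.92  77.17 106.46 245.53  -8.55]
lid z 0.0793 [636.08  76.44 109.88 247.75  -7.15]
rail z 0.0487 [727.69  69.55  89.96 352.71  -5.37]
 stop [748.6  67.6] yaw -5.37
```

```bash
python3 -m pendant '[[[0.012,-0.001,0],[0,0,0]],[[0.024,-0.002,0],[0,0,0]],[[0.036,-0.003,0],[0,0,0]],[[0.048,-0.004,0],[0,0,0]],[[0.06,-0.005,0],[0,0,0]],[[0.066,-0.005,0],[0,0,0]],[[0.066,-0.005,0],[0,0,0]]]'
python3 -m pendant '[[[-0.06,0,0],[0,0,0]],[[-0.14,0,0],[0,0,0]],[[-0.2,0,0],[0,0,0]],[[-0.2,0.1,0],[0,0,0]],[[-0.2,0.2,0],[0,0,0]],[[-0.2,0.3,0],[0,0,0]],[[-0.2,0.38,0],[0,0,0]],[[-0.2,0.38,0],[0,0,0]]]'
python3 m.py
```

```text
clock: 7.65
position: [0.6017, -0.0152, 0.034]
ee_rot: [3.132, -0.145, -0.028]
force: [-9.4, -4.7, 1.0]
opening: 0.0001
gripper_force: 0.0
clock: 8.45
position: [0.5085, 0.188, 0.0366]
ee_rot: [-3.132, 0.124, -0.001]
force: [-0.5, -0.4, 0.3]
opening: -0.0001
gripper_force: 0.0
top
lid z 0.0746 [ 561.58 -205.83   99.34  149.52   -7.1 ]
lid z 0.0799 [654.56  85.57  91.1  238.54   3.08]
lid z 0.0799 [655.32  85.62  89.57 238.34   3.07]
rail z 0.0493 [721.6   74.46  85.09 347.11  -5.5 ]
 stop [740.1  72.7] yaw -5.5
scene
lid z 0.0744 [ 567.5  -211.11  102.21  149.16   -7.32]
lid z 0.0792 [663.51  78.26  94.78 245.49   2.93]
lid z 0.0793 [661.51  80.42  90.76 240.59   2.93]
rail z 0.0487 [727.22  69.42  89.44 352.9   -5.29]
 stop [747.9  67.5] yaw -5.29
```

```bash
python3 -m pendant '[[[0.06,-0.008,0],[0,0,0]],[[0.12,-0.01,0],[0,0,0]],[[0.15,-0.01,0],[0,0,0]],[[0.165,-0.01,0],[0,0,0]],[[0.177,-0.01,0],[0,0,0]],[[0.19,-0.011,0],[0,0,0]],[[0.202,-0.012,0],[0,0,0]],[[0.214,-0.013,0],[0,0,0]],[[0.226,-0.014,0],[0,0,0]],[[0.238,-0.015,0],[0,0,0]],[[0.25,-0.016,0],[0,0,0]],[[0.25,-0.016,0],[0,0,0]]]'
python3 m.py
```

```text
clock: 9.75
position: [0.6275, 0.1731, 0.0346]
ee_rot: [-3.136, 0.141, 0.023]
force: [-8.4, 3.7, 2.8]
opening: 0.0002
gripper_force: 0.0
top
lid z 0.0746 [ 561.63 -205.74   99.29  149.74   -7.13]
lid z 0.0799 [670.81  83.08  91.41 238.46  -8.38]
lid z 0.0799 [671.71  83.04  89.57 238.3   -8.41]
rail z 0.0493 [720.59  63.24  84.91 324.56  -5.5 ]
 stop [739.   61.5] yaw -5.5
scene
lid z 0.0744 [ 567.23 -211.15  101.7   149.33   -7.26]
lid z 0.0792 [674.39  76.8  105.84 243.61  -8.23]
lid z 0.0793 [670.15  79.43 106.66 239.25  -8.29]
rail z 0.0487 [727.41  69.4   89.34 352.96  -5.37]
 stop [748.   67.5] yaw -5.37
```

```bash
python3 -m pendant '[[[0.01,-0.001,0],[0,0,0]],[[0.02,-0.002,0],[0,0,0]],[[0.03,-0.003,0],[0,0,0]],[[0.036,-0.003,0],[0,0,0]],[[0.036,-0.003,0],[0,0,0]]]'
python3 -m pendant '[[[-0.06,0.01,0],[0,0,0]],[[-0.14,0.01,0],[0,0,0]],[[-0.2,0,0],[0,0,0]],[[-0.22,-0.1,0],[0,0,0]],[[-0.22,-0.2,0],[0,0,0]],[[-0.22,-0.3,0],[0,0,0]],[[-0.22,-0.38,0],[0,0,0]],[[-0.22,-0.38,0],[0,0,0]]]'
python3 m.py
```

```text
clock: 10.35
position: [0.6407, 0.1721, 0.0336]
ee_rot: [-3.137, 0.143, 0.04]
force: [-15.4, 5.0, 3.4]
opening: 0.0002
gripper_force: 0.0
clock: 11.15
position: [0.541, -0.0322, 0.0362]
ee_rot: [3.13, -0.167, -0.003]
force: [0.2, -0.1, -0.0]
opening: -0.0003
gripper_force: 0.0
top
lid z 0.0746 [ 561.42 -205.93   99.46  149.74   -7.12]
lid z 0.0799 [680.1   81.31  90.45 238.74 -12.3 ]
lid z 0.08 [680.4   81.29  89.63 238.61 -12.41]
rail z 0.0493 [721.48  74.46  84.96 346.99  -5.41]
 stop [739.9  72.7] yaw -5.41
scene
lid z 0.0744 [ 567.31 -211.04  101.8   149.11   -7.2 ]
lid z 0.0792 [688.43  73.98  96.61 243.08 -12.53]
lid z 0.0793 [686.17  76.37  90.83 239.15 -12.36]
rail z 0.0487 [727.54  69.64  89.57 352.48  -5.37]
 stop [748.2  67.7] yaw -5.37
```

```bash
python3 -m pendant '[[[0,0.04,0],[0,0,0]],[[0.05,0.04,0],[0,0,0]],[[0.1,0.04,0],[0,0,0]],[[0.12,0.04,0],[0,0,0]],[[0.13,0.039,0],[0,0,0]],[[0.14,0.038,0],[0,0,0]],[[0.15,0.037,0],[0,0,0]],[[0.16,0.036,0],[0,0,0]],[[0.17,0.035,0],[0,0,0]],[[0.17,0.035,0],[0,0,0]]]'
python3 m.py
```

```text
clock: 12.25
position: [0.6207, -0.0053, 0.0343]
ee_rot: [3.135, -0.146, -0.024]
force: [-8.1, -2.2, 1.3]
opening: 0.0002
gripper_force: 0.0
top
lid z 0.0746 [ 561.66 -205.78   99.19  149.76   -7.06]
lid z 0.0799 [692.69 133.19  90.8  133.73  -6.46]
lid z 0.0799 [693.35 133.09  89.44 133.73  -6.47]
rail z 0.0493 [707.04 -86.5   31.26  86.57 -88.89]
 stop [706.9 -78.1] yaw -88.89
rail z 0.0494 [730.37 168.05  84.47 158.82  -5.33]
 stop [748.5 166.4] yaw -5.33
scene
lid z 0.0744 [ 567.55 -211.18  102.26  149.32   -7.12]
lid z 0.0792 [690.04  73.77 105.69 244.94  -6.76]
lid z 0.0794 [679.85  77.11 123.38 240.84  -8.63]
rail z 0.0487 [727.32  69.65  89.02 352.52  -5.35]
 stop [747.7  67.7] yaw -5.35
```

```bash
python3 -m pendant '[[[0.008,-0.002,0],[0,0,0]],[[0.016,-0.003,0],[0,0,0]],[[0.022,-0.003,0],[0,0,0]],[[0.022,-0.003,0],[0,0,0]]]'
python3 -m pendant '[[[-0.06,-0.005,0],[0,0,0]],[[-0.14,0,0],[0,0,0]],[[-0.18,0,0],[0,0,0]],[[-0.18,0.1,0],[0,0,0]],[[-0.18,0.2,0],[0,0,0]],[[-0.18,0.3,0],[0,0,0]],[[-0.18,0.375,0],[0,0,0]],[[-0.18,0.375,0],[0,0,0]]]'
python3 m.py
```

```text
clock: 12.75
position: [0.6289, -0.0065, 0.0337]
ee_rot: [3.135, -0.144, -0.033]
force: [-11.9, -1.3, 2.4]
opening: 0.0001
gripper_force: 0.0
clock: 13.55
position: [0.5462, 0.1921, 0.0365]
ee_rot: [-3.132, 0.124, 0.001]
force: [-1.1, 0.9, -0.3]
opening: 0.0002
gripper_force: 0.0
top
lid z 0.0746 [ 561.63 -205.8    99.29  149.52   -7.02]
lid z 0.0798 [690.49  80.99  91.28 238.57  -3.77]
lid z 0.0799 [691.22  80.92  89.63 238.49  -3.69]
rail z 0.0494 [721.47  74.46  84.96 346.98  -5.41]
 stop [739.9  72.7] yaw -5.41
scene
lid z 0.0744 [ 567.38 -211.14  101.91  149.1    -7.02]
lid z 0.0792 [699.25  73.71  95.52 243.64  -4.05]
lid z 0.0793 [697.43  75.36  90.68 240.84  -3.62]
rail z 0.0487 [727.61  69.58  89.72 352.58  -5.37]
 stop [748.4  67.6] yaw -5.37
```

```bash
python3 -m pendant '[[[0.06,-0.02,0],[0,0,0]],[[0.12,-0.02,0],[0,0,0]],[[0.17,-0.02,0],[0,0,0]],[[0.185,-0.02,0],[0,0,0]],[[0.193,-0.02,0],[0,0,0]],[[0.2,-0.021,0],[0,0,0]],[[0.207,-0.022,0],[0,0,0]],[[0.213,-0.022,0],[0,0,0]],[[0.213,-0.022,0],[0,0,0]]]'
python3 m.py
```

```text
clock: 14.55
position: [0.6463, 0.1715, 0.0342]
ee_rot: [3.136, -0.144, -0.029]
force: [-10.9, 1.0, 2.9]
opening: 0.0002
gripper_force: 0.0
top
lid z 0.0746 [ 561.58 -205.79   99.28  149.39   -7.12]
lid z 0.0799 [693.34  80.94  90.73 238.49  -5.89]
lid z 0.0799 [693.61  80.71  89.83 237.84  -5.76]
rail z 0.0493 [719.85  56.56  85.09 311.12  -5.5 ]
 stop [738.3  54.8] yaw -5.5
scene
lid z 0.0744 [ 567.   -211.32  101.42  149.61   -6.98]
lid z 0.0792 [698.7   74.03 103.82 244.96  -4.86]
lid z 0.0793 [684.72  77.19 122.9  240.74  -4.39]
rail z 0.0487 [727.8   69.52  90.14 352.7   -5.37]
 stop [748.8  67.5] yaw -5.37
```

```bash
python3 -m pendant '[[[0.004,0,0],[0,0,0]],[[0.008,-0.001,0],[0,0,0]],[[0.01,-0.001,0],[0,0,0]],[[0.01,-0.001,0],[0,0,0]]]'
python3 -m pendant '[[[-0.06,0.01,0],[0,0,0]],[[-0.14,0.01,0],[0,0,0]],[[-0.18,0,0],[0,0,0]],[[-0.2,-0.1,0],[0,0,0]],[[-0.2,-0.2,0],[0,0,0]],[[-0.2,-0.3,0],[0,0,0]],[[-0.2,-0.39,0],[0,0,0]],[[-0.2,-0.39,0],[0,0,0]]]'
python3 m.py
```

```text
clock: 15.05
position: [0.6459, 0.1717, 0.0336]
ee_rot: [3.135, -0.142, -0.047]
force: [-19.2, 1.3, 8.2]
opening: -0.0002
gripper_force: 0.0
clock: 15.85
position: [0.5582, -0.0369, 0.0362]
ee_rot: [3.129, -0.169, -0.002]
force: [0.1, -0.3, 0.2]
opening: -0.0001
gripper_force: 0.0
top
lid z 0.0746 [ 561.48 -205.92   99.46  149.34   -7.12]
lid z 0.0799 [693.08  81.09  91.01 238.7   -5.74]
lid z 0.0799 [693.93  81.04  89.25 238.34  -5.75]
rail z 0.0494 [722.36  74.33  84.76 347.36  -4.98]
 stop [740.7  72.7] yaw -4.98
scene
lid z 0.0744 [ 567.34 -211.01  101.86  149.08   -7.04]
lid z 0.0791 [702.01  73.54  95.97 244.51  -5.71]
lid z 0.0793 [700.01  75.92  90.56 239.58  -6.03]
rail z 0.0487 [727.33  69.33  89.26 353.21  -5.37]
 stop [747.9  67.4] yaw -5.37
```

```bash
python3 -m pendant '[[[0,0.04,0],[0,0,0]],[[0.06,0.04,0],[0,0,0]],[[0.11,0.04,0],[0,0,0]],[[0.135,0.04,0],[0,0,0]],[[0.145,0.04,0],[0,0,0]],[[0.15,0.04,0],[0,0,0]],[[0.155,0.04,0],[0,0,0]],[[0.16,0.04,0],[0,0,0]],[[0.164,0.04,0],[0,0,0]],[[0.164,0.04,0],[0,0,0]]]'
python3 m.py
```

```text
clock: 16.95
position: [0.6299, -0.002, 0.0337]
ee_rot: [3.138, -0.14, -0.042]
force: [-16.0, 1.2, 7.3]
opening: 0.0001
gripper_force: 0.0
top
lid z 0.0746 [ 561.53 -205.89   99.24  149.6    -7.3 ]
lid z 0.0798 [698.97 135.49  90.89 129.07  -4.88]
lid z 0.0799 [699.24 135.31  89.89 129.15  -5.12]
rail z 0.0492 [707.07 -85.71  32.91  86.57 -88.86]
 stop [706.9 -78.2] yaw -88.86
rail z 0.0494 [730.56 172.88  84.92 149.29  -5.41]
 stop [748.9 171.1] yaw -5.41
scene
lid z 0.0744 [ 567.08 -211.31  101.43  149.72   -7.12]
lid z 0.0791 [698.35  73.6  104.5  244.44  -5.57]
lid z 0.0793 [685.    76.87 122.27 239.8   -5.49]
rail z 0.0487 [727.7   69.44  89.86 352.76  -5.37]
 stop [748.5  67.5] yaw -5.37
```

```bash
python3 -m pendant '[[[-0.03,0,0],[0,0,0]],[[-0.03,-0.03,0],[0,0,0]],[[-0.03,-0.03,0],[0,0,0]],[[-0.01,-0.03,0],[0,0,0]],[[0,-0.03,0],[0,0,0]],[[0.006,-0.03,0],[0,0,0]],[[0.01,-0.03,0],[0,0,0]],[[0.01,-0.03,0],[0,0,0]]]'
python3 m.py | grep -v case
```

```text
clock: 17.85
position: [0.6276, -0.0185, 0.0312]
ee_rot: [3.136, -0.143, -0.071]
force: [-27.8, 2.3, 7.2]
opening: -0.0
gripper_force: 0.0
top
lid z 0.0746 [ 561.52 -205.84   99.38  149.56   -7.09]
lid z 0.0798 [697.69 121.42  90.89 157.27  -4.96]
lid z 0.0799 [698.07 121.34  89.78 157.23  -5.08]
rail z 0.0494 [729.4  159.85  84.9  175.51  -5.35]
 stop [747.8 158.1] yaw -5.35
scene
lid z 0.0744 [ 567.65 -211.14  102.52  149.18   -7.3 ]
lid z 0.0792 [696.19  68.92 107.59 254.55  -5.44]
lid z 0.0794 [685.24  69.8  122.6  253.98  -5.83]
rail z 0.0487 [730.17  69.44  88.24 353.64  -6.6 ]
 stop [750.2  67.1] yaw -6.6
```

```bash
python3 -m pendant '[[[-0.06,-0.005,0],[0,0,0]],[[-0.14,0,0],[0,0,0]],[[-0.18,0,0],[0,0,0]],[[-0.18,0.1,0],[0,0,0]],[[-0.18,0.2,0],[0,0,0]],[[-0.18,0.3,0],[0,0,0]],[[-0.18,0.39,0],[0,0,0]],[[-0.18,0.39,0],[0,0,0]],[[-0.18,0.39,0],[0,0,0]]]'
python3 m.py; python3 -c "
from bench import robot;print(robot.get_obs()['position'])"
```

```text
clock: 18.85
position: [0.5579, 0.1776, 0.0364]
ee_rot: [-3.137, 0.14, -0.002]
force: [-0.2, -1.2, -0.4]
opening: -0.0001
gripper_force: 0.0
top
lid z 0.0746 [ 561.58 -205.78   99.38  149.69   -7.13]
lid z 0.0799 [693.87  80.91  91.17 238.53  -5.07]
lid z 0.0799 [694.39  81.    89.82 238.31  -5.19]
rail z 0.0494 [721.43  74.47  85.3  347.07  -5.49]
 stop [740.   72.7] yaw -5.49
scene
lid z 0.0744 [ 567.25 -211.17  101.72  149.33   -7.32]
lid z 0.0792 [702.57  73.23  95.14 244.43  -5.4 ]
lid z 0.0793 [700.71  75.58  90.95 239.64  -5.22]
rail z 0.0488 [728.    69.41  89.2  352.76  -5.6 ]
 stop [748.5  67.4] yaw -5.6
[0.55813265 0.17361709 0.03626647]
```

Nearly flush, about 0.3° off square. One last firm press on the left, then I back off and look.

```bash
python3 -m pendant '[[[0.06,0.01,0],[0,0,0]],[[0.12,0.01,0],[0,0,0]],[[0.155,0.01,0],[0,0,0]],[[0.17,0.01,0],[0,0,0]],[[0.18,0.01,0],[0,0,0]],[[0.188,0.01,0],[0,0,0]],[[0.195,0.01,0],[0,0,0]],[[0.2,0.01,0],[0,0,0]],[[0.2,0.01,0],[0,0,0]]]'
python3 -c "
from bench import vision;from h import *
measure(vision.capture('top'))"
```

```text
clock: 19.85
position: [0.6473, 0.1808, 0.0342]
ee_rot: [3.135, -0.143, -0.034]
force: [-14.4, 0.6, 3.9]
opening: 0.0001
gripper_force: 0.0
lid z 0.0746 [ 561.67 -205.88   99.16  149.44   -7.16]
lid z 0.0799 [693.89  80.87  91.03 238.44  -5.46]
lid z 0.0799 [694.78  80.82  89.19 238.32  -5.43]
rail z 0.0494 [720.49  63.24  85.08 324.55  -5.5 ]
 stop [738.9  61.5] yaw -5.5
```

```bash
python3 -m pendant '[[[0.005,0,0],[0,0,0]],[[0.01,0,0],[0,0,0]],[[0.014,0,0],[0,0,0]],[[0.014,0,0],[0,0,0]]]'
python3 -m pendant '[[[-0.06,0.01,0],[0,0,0]],[[-0.14,0.01,0],[0,0,0]],[[-0.22,0,0],[0,0,0]],[[-0.25,0,0.1],[0,0,0]],[[-0.25,0,0.2],[0,0,0]],[[-0.25,0,0.3],[0,0,0]],[[-0.25,0,0.3],[0,0,0]]]'
python3 m.py; python3 - <<'E'
from bench import vision
import cv2
c=vision.capture("top");cv2.imwrite("pics/top9.png",cv2.resize(c["image"][130:300,130:400],None,fx=2.8,fy=2.8))
c=vision.capture("scene");cv2.imwrite("pics/sc9.png",cv2.resize(c["image"][130:350,250:500],None,fx=2.7,fy=2.7))
E
```

```text
clock: 20.3
position: [0.6468, 0.1821, 0.0328]
ee_rot: [3.133, -0.14, -0.059]
force: [-25.3, -0.3, 9.2]
opening: 0.0001
gripper_force: 0.0
clock: 21.0
position: [0.5429, 0.182, 0.1938]
ee_rot: [-3.132, 0.145, -0.022]
force: [0.9, 0.6, 0.4]
opening: 0.0
gripper_force: 0.0
top
lid z 0.0746 [ 561.48 -205.94   99.56  149.38   -7.06]
lid z 0.0798 [693.85  80.99  91.13 238.64  -5.43]
lid z 0.0799 [694.63  80.96  89.54 238.41  -5.42]
rail z 0.0494 [721.44  74.46  85.13 347.01  -5.45]
 stop [739.9  72.7] yaw -5.45
scene
lid z 0.0744 [ 567.17 -211.22  101.64  149.54   -7.12]
lid z 0.0791 [703.04  73.79  95.86 243.87  -5.4 ]
lid z 0.0793 [700.99  75.9   91.09 239.71  -5.4 ]
rail z 0.0488 [727.52  69.41  89.16 352.87  -5.43]
 stop [748.   67.5] yaw -5.43
```

View pics/top9.png

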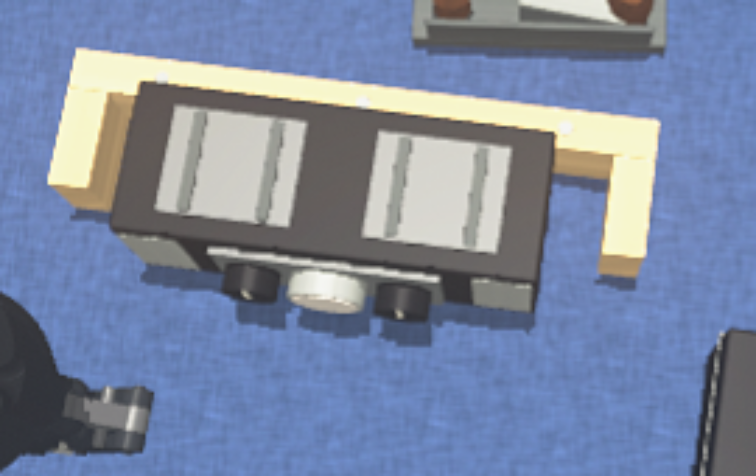

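View pics/sc9.png

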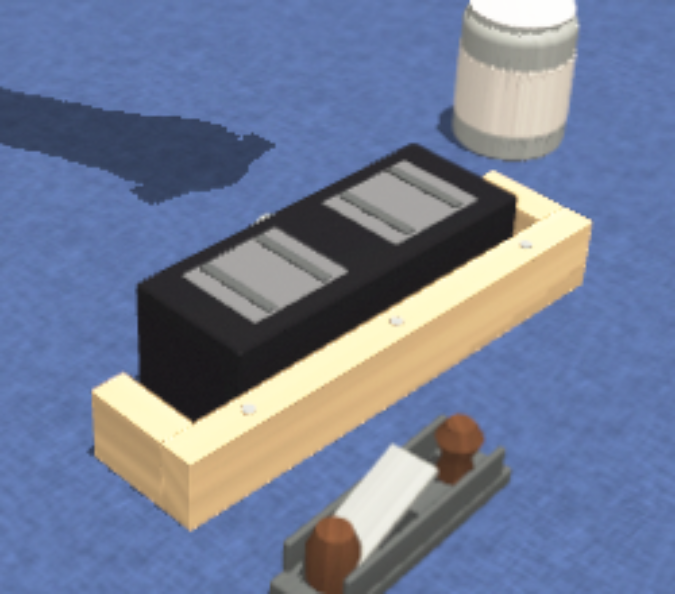

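Both views show the charger flush along the rail: top crop from (140,85) to (555,135), scene crop from (190,415) to (515,215). It sits between the two end blocks, and the parts case and dials are untouched. The arm is clear, so I'm handing in.

```bash
python3 -c "
from bench import order;print(order.close_job())"
```

```text
the job is handed in; nothing more can be done
None
```

The charger stands flat and square (within about 0.1°) against the stop rail between the end blocks; the dials and parts case were not touched, it swung at most about 9° off square, and I handed the job in at about 21 s with the arm clear.

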